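# Dock the cam-arm coupler and open the valve

### The arm

A 6-joint arm with a two-finger parallel gripper is mounted at the origin on a cart in front of the work surface, level with it; the furniture and walls round the work are solid. World frame = base frame: x ahead of the robot, y to its left, z up, the work surface at z = 0. Lengths are in m, angles in rad, forces in N, time in s.
With the tool pointing down it reaches from about 0.35 to 0.725 m from the base axis. Payload 6 kg.
Tool frame: the origin (TCP) lies on the mounting face of the last link; the fingertips stand 173 mm ahead of it and the grasp point (between the pads) lies 155 mm ahead of it; z points along the fingers, y is the line along which they close (so a half turn about z gives the same grasp; the last joint's range is limited). The gripper opens to 85 mm and grips with 20 to 120 N. Pads are 22 mm wide; open, the fingers measure 114 mm over their backs; the gripper's body (76 mm by 85 mm) begins 54 mm behind the grasp point. The pads swing forward as they close: fully open they stand 13 mm farther back than shut.
Start: joints at [1.532, 0.04, 0.085, 0, -1.615, -0.334], TCP at [0.219, 0.559, 0.405] pointing down, gripper open.
Joint ranges: [-2.56, 2.56], [-1.29, 2.01], [-1.08, 1.49], [-3.29, 1.98], [-2.81, -0.18], [-2.99, 2.99]. Speed limits (rad/s): [2.57, 2.57, 3.01, 3.14, 3.14, 3.14].

### API

Orientations are given as a unit quaternion [x, y, z, w].
In Python, from plant import robot gives the robot as it stands.
- The arm moves only by the tool drive_tool, never from a script. Its argument "series" is text: rows parted by semicolons, each of 7 numbers parted by spaces: the shift along the tool's x, y, z in cm, then the turn, a rotation vector about the tool's x, y, z in degrees, then the finger opening in cm, from 0 to 8.54. A call has exactly 10 rows; each row shifts and turns the commanded pose from where the row before left it, along the tool's axes as they then stand; what a row does not reach is not made up. A row lasts 1/12 s, in which the tool goes at most 41.7 mm and 7.16 degrees, less where a joint would pass 70% of its speed; a pose out of reach is approached as far as the arm can. A call is refused whole if a number of a shift passes 4.17 or a number of a turn 7.16, either way. A call with a gripper value outside its range is refused whole. The fingers move at their own pace and stop on an object; "squeeze" is the grip in N (left out, the last holds). Time passes only in rows, so rows that do not move let the fingers close, or fill a call up. It gives the time, the measured TCP pose, the force, the opening and the grip force at its end, in the units of the state.
- robot.get_obs(): the state, without advancing time (a new reading comes with each control period).
- robot.grab_frame(name): name is "scene" or "top" or "wrist"; returns a dict with "image" (400x640x3 uint8, red, green, blue), "K" (3x3 intrinsics, pixels), "rvec" (rotation vector, rad) and "tvec" (3), from world to camera coordinates, as OpenCV has them. Camera axes: x right, y down, z forward; pixel columns grow to the right and rows downward; lengths in m; the calibration is good to about 2 mm. A picture is of the moment at which its call begins. There is no depth.
- robot.sign_off(): hands the job in; it is judged then, once.
The state is a dict: "clock": time; "joint_positions": joint angles; "dq": joint speeds; "effort": joint torques, N m; "eef_pos": TCP position; "eef_rot": TCP orientation; "ft_force": force on the tool from outside, world axes, zero at the start; "ft_torque": the same for the moment, N m; "width": finger opening in m; "grasp_force": force on a finger pad.
Only numpy, scipy, OpenCV 4.12 (cv2) and the standard library are available. Lean on these libraries where they do the work, as an engineer would, in place of code of your own. Each camera call takes 0.05 s, during which the arm holds its last target. There are 200 camera calls.

### The job

Connect the coupler on the docking bed: push the red dust shutter fully aside from in front of the brass adapter, push the coupler along its rails fully home onto the adapter, swing its two yellow-tipped cam arms down together until both lie fully down along the coupler, and then turn the blue valve lever a quarter turn until it is in line with the pipe. Bring the two arms down side by side or a part at a time by turns: neither may be nearly down while the other still stands up. Work in that order, and leave the flux bottle, the wire spool and the screw dish that stand beside the bed where they are.

Things in the scene. Friction and masses are not known exactly. Their poses are not given: they have to be found in the camera images.
- dock: Fixed grey bed, 130 x 430 x 12 mm. Origin on its underside below the pipe axis; +y along that axis, the way the coupler slides (about the robot's left), +x away from the robot, z up. In this frame (mm): pipe axis x 0, z 65; brass adapter radius 26, mouth at y 50 facing -y, top at z 91; valve body behind it at y 100 to 140; grey bulkhead y 168 to 184, up to z 96.
- shutter (a joint): Slide of the red dust shutter, m. 0 = in front of the adapter's mouth, 0.09 = fully aside (end stop). It moves along the dock's +x, away from the robot. Friction about 1.5 N; it stays where it is left. It is a plate 64 mm wide and 5 mm thick (dock y = 44 mm), z = 18 to 101 mm, with an upright tab at its edge nearest the robot.
- shutter_tab (a point): Point on the pushing face of the shutter's tab (it looks to the robot, the dock's -x), 15 mm below the tab's top edge. The tab is a flat red upright plate, 6 mm thick, 45 mm wide along the dock's y (dock y = 2 to 47 mm, this point at the middle), up to z = 130 mm, 39 mm above the adapter's top.
- coupler (a joint): Slide of the coupler carriage along the dock's +y, m. 0.12 = fully home on the adapter (end stop); it starts between 0 and 0.03. Friction about 5 N; it stays where it is left.
- coupler_push (a point): Centre of the rear face of the coupler's black upright push plate, which is 70 mm wide (x) and 80 mm high (z = 21 to 101 mm); the face looks to the dock's -y. From this face the coupler reaches 150 mm forward (+y): shank of radius 18 mm, then an aluminium bell of radius 33 mm and 60 mm length.
- cam_arm_near (a joint): Angle of the cam arm on the coupler's side nearest the robot, rad. 0 = upright, 1.5 = fully down (end stop), lying level along the coupler and pointing to its rear, the dock's -y. It starts between 0 and 0.25. Stiff hinge (0.12 N m): it stays where it is left.
- cam_arm_far (a joint): The same for the cam arm on the far side.
- cam_arm_near_tip (a point): End of the near cam arm, middle of its yellow paddle's end edge. The paddle is 24 mm wide (dock x, centred on x = -46 mm), 9 mm thick and 32 mm long, ending here; 85 mm from the hinge line. This point moves with the arm.
- cam_arm_far_tip (a point): The same for the far cam arm (paddle centred on dock x = +46 mm). The two arms swing in parallel planes; the clear gap between the paddles is 68 mm and their outer edges are 116 mm apart.
- cam_arm_near_hinge (a point): Hinge of the near arm on the coupler's bell (axis along the dock's x), at z = 65 mm, 130 mm ahead of the push plate's rear face; moves with the coupler (dock y = 50 mm when home).
- cam_arm_far_hinge (a point): Hinge of the far arm; same axis as the near one.
- valve (a joint): Angle of the blue valve lever, rad. 0 = across the pipe, pointing away from the robot (dock +x); 1.571 = in line with the pipe, pointing along the dock's +y (end stop); counter-clockwise from above. It starts between 0 and 0.3. Stiff (0.2 N m): it stays where it is left.
- valve_tip (a point): End of the lever, at z = 122 mm. Its blue grip is 60 mm long (from 30 to 90 mm from the hinge), 19 mm wide and 13 mm thick (z = 116 to 129 mm); moves with the lever.
- valve_hinge (a point): Vertical hinge axis of the valve lever, on top of the pipe, at the lever's height.
- flux_bottle: Loose small amber bottle, 28 mm wide, 97 mm tall, with a long dark nozzle, standing on the bench on the robot's side of the dock; origin at the centre of its underside. Bystander.
- solder_spool: Loose spool of white wire with black flanges, 73 x 58 x 42 mm, standing on the robot's side of the dock; origin at the centre of its underside. Bystander.
- screw_dish: Loose round steel dish, 96 mm across, 18 mm high, on the far side of the dock; origin at the centre of its underside. Bystander.

How it is judged:
By the outcome, as a careful person would: the job done as asked, in the order asked, and still so for the second after the job is handed in, with the robot touching nothing.
It also fails if it takes over 69 s, if anything falls off the work surface, if the arm or the gripper's body presses on something with over 40 N, if the wrist force passes 120 N, or if a joint passes its speed limit or range.

## Working session

There is one attempt and no reset: what is moved stays moved. The work goes in short steps, Python scripts to look and compute and a tool call to move; the robot and the scene stay as the last step left them, time stands still between calls to the robot, and variables do not carry over. Pictures are saved under pics/ and viewed, at most 10 in all, crops included, and the job is handed in when it is done.

Besides the shell and the picture viewer there is one more tool, called as name(argument=value, ...) on one line, values as JSON. drive_tool: Moves the arm, as the interface text tells. Its arguments: {"type":"object","properties":{"series":{"type":"string"},"squeeze":{"type":"number"}},"required":["series"]}

```bash
mkdir -p pics; ls; python3 - <<'E'
from plant import robot
import cv2,numpy as np
o=robot.get_obs();print(o)
for n in("scene","top"):
    f=robot.grab_frame(n);cv2.imwrite(f"pics/{n}0.png",f["image"][:,:,::-1])
    np.savez(f"{n}0.npz",**f);print(n,f["K"].tolist(),f["rvec"],f["tvec"])
E
```

```text
pics
{'clock': 0.0, 'joint_positions': array([ 1.53171298e+00,  4.08359601e-02,  8.38066766e-02, -4.34803514e-04,
       -1.61551156e+00, -3.33729853e-01]), 'dq': array([ 0.00157121,  0.00138527, -0.00124297,  0.00048774,  0.00192448,
        0.00084673]), 'effort': array([ 8.08218260e-05, -3.68197703e+01,  3.47414017e+01,  6.93208113e+00,
       -5.35705811e-03,  9.21374891e-06]), 'eef_pos': array([0.21842607, 0.55881002, 0.4036683 ]), 'eef_rot': array([ 9.82677908e-01, -1.85319513e-01, -8.68002648e-05,  8.94693276e-04]), 'ft_force': array([-0.52770967,  0.14036482, -0.44151686]), 'ft_torque': array([0.00288279, 0.02692215, 0.02365371]), 'grasp_force': 0.0, 'width': 0.08574385280698947}
scene [[476.301734215544, 0.0, 313.6296052675779], [0.0, 476.301734215544, 202.21243999473634], [0.0, 0.0, 1.0]] [ 0.77877362 -2.62195734  1.07579966] [0.43310833 0.2821735  0.84414961]
top [[425.3987134719694, 0.0, 320.6703963704152], [0.0, 425.3987134719694, 189.7231818920658], [0.0, 0.0, 1.0]] [ 2.1675209  -2.14302259  0.06043663] [-0.00468056  0.5450011   0.89974533]
```

View pics/scene0.png

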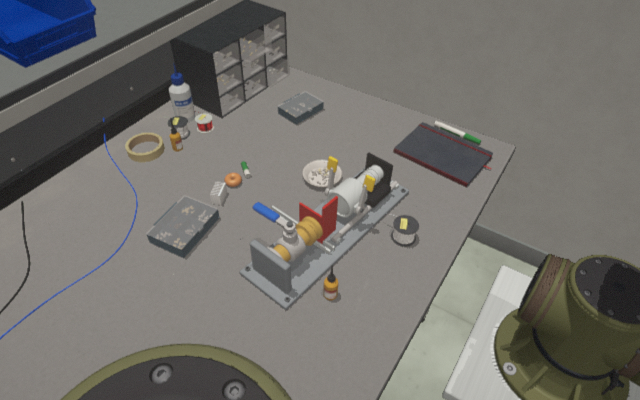

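View pics/top0.png

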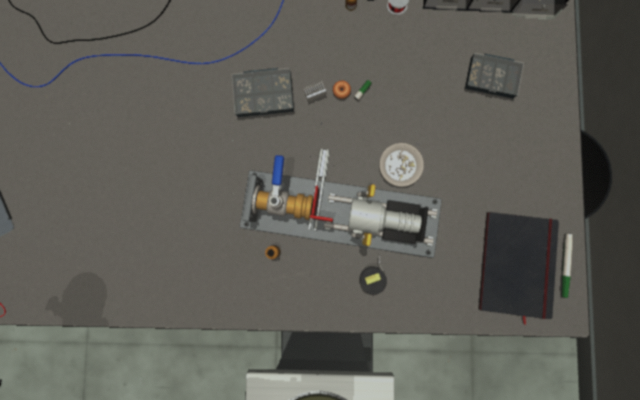

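```bash
python3 - <<'E'
import cv2
a=cv2.imread("pics/top0.png")[140:300,235:450];cv2.imwrite("pics/topc.png",cv2.resize(a,None,fx=3.6,fy=3.6,interpolation=2))
a=cv2.imread("pics/scene0.png")[145:310,235:435];cv2.imwrite("pics/scenec.png",cv2.resize(a,None,fx=3.6,fy=3.6,interpolation=2))
E
```

```text
(no output)
```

View pics/topc.png

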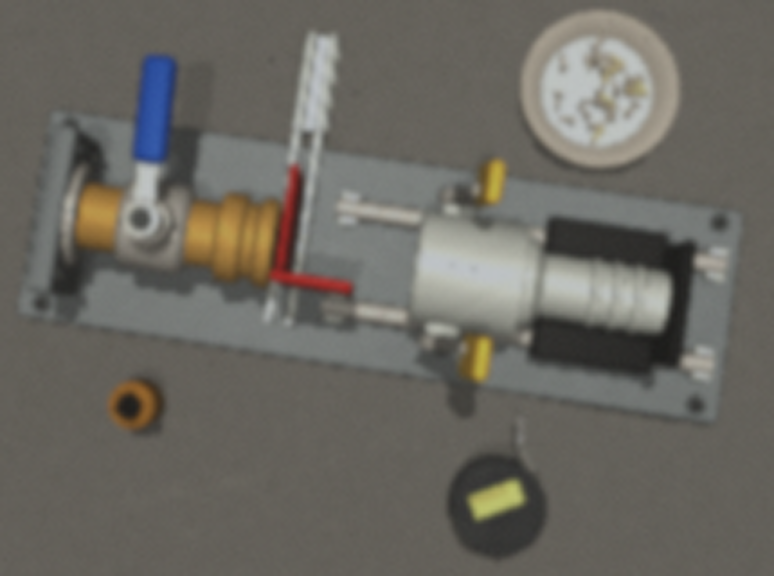

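View pics/scenec.png

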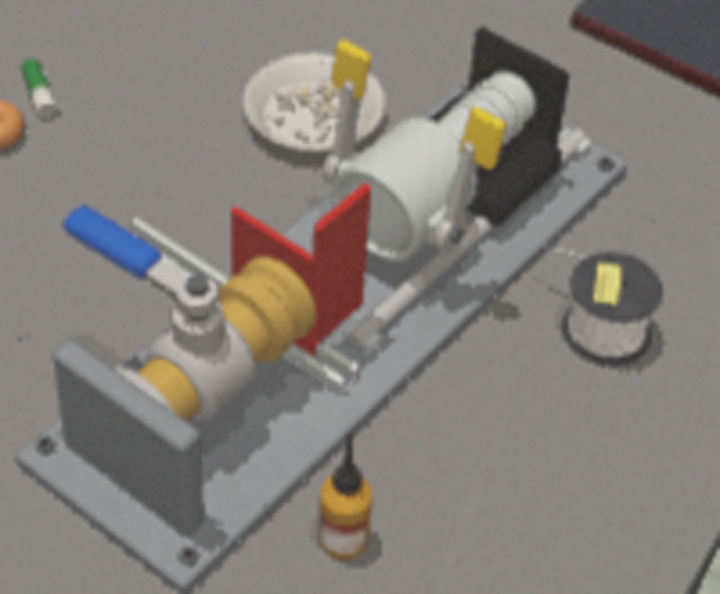

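```bash
cat > h.py <<'E'
import cv2,numpy as np
from scipy.spatial.transform import Rotation as R
def bp(f,uv,z):
    Rm=cv2.Rodrigues(f["rvec"])[0];c=-Rm.T@f["tvec"].ravel()
    d=Rm.T@np.linalg.inv(f["K"])@np.array([*uv,1.]);return c+d*(z-c[2])/d[2]
E
python3 - <<'E'
from h import *
t=np.load("top0.npz");s=np.load("scene0.npz")
T=lambda u,v,z:bp(t,(u/3.6+235,v/3.6+140),z)
S=lambda u,v,z:bp(s,(u/3.6+235,v/3.6+145),z)
c=np.array([T(*p,.012) for p in[(54,112),(742,210),(714,420),(20,316)]])
cs=np.array([S(*p,.012) for p in[(18,460),(626,168),(185,590)]])
print(c.round(4),cs.round(4),np.linalg.norm(c[0]-c[1]),np.linalg.norm(c[0]-c[3]))
# dock frame: +y unit
ey=(c[0]-c[1]+c[3]-c[2])[:2];ey/=np.linalg.norm(ey);ex=np.array([ey[1],-ey[0]])
cen=c.mean(0)[:2]
P={"valvehinge":T(141,220,.129),"valvetip":T(160,58,.122),"valvehingeS":S(199,285,.129),"valvetipS":S(75,215,.122),"tab_a":T(275,275,.13),"tab_b":T(350,288,.13),"tabS_b":S(368,188,.13),"tabS_a":S(316,228,.13),
"shut far":T(295,168,.101),"shutfarS":S(232,210,.101),"plate far rear":T(693,245,.101),"plate near":T(685,365,.101),"plateS far":S(480,30,.101),"plateS near":S(567,72,.101),
"farpad":T(493,163,.148),"nearpad":T(480,345,.148),"farpadS":S(353,45,.148),"nearpadS":S(487,113,.148),"bulk":T(75,130,.096),"bulkS":S(200,440,.096),"bulkS2":S(56,352,.096),
"bottle":T(130,405,.097),"spool":T(497,505,.045),"dish":T(600,88,.018)}
print("cen",cen,"ey",ey,"yaw",np.degrees(np.arctan2(-ey[0],ey[1])))
for k,v in P.items(): d=v[:2]-cen;print(k,v.round(3),"rel x %.4f y %.4f"%(d@ex,d@ey))
E
```

```text
[[ 0.5865  0.1603  0.012 ]
 [ 0.53   -0.2609  0.012 ]
 [ 0.4038 -0.2427  0.012 ]
 [ 0.4604  0.1776  0.012 ]] [[ 0.5848  0.165   0.012 ]
 [ 0.4002 -0.2364  0.012 ]
 [ 0.4592  0.1821  0.012 ]] 0.4249871312791585 0.12729016511194727
cen [ 0.49514751 -0.04142904] ey [0.13313313 0.99109816] yaw -7.6506815496923695
valvehinge [0.512 0.087 0.129] rel x -0.0001 y 0.1298
valvetip [0.602 0.08  0.122] rel x 0.0894 y 0.1344
valvehingeS [0.513 0.087 0.129] rel x 0.0010 y 0.1293
valvetipS [0.603 0.077 0.122] rel x 0.0908 y 0.1315
tab_a [0.484 0.015 0.13 ] rel x -0.0188 y 0.0541
tab_b [ 0.477 -0.025  0.13 ] rel x -0.0199 y 0.0135
tabS_b [ 0.476 -0.022  0.13 ] rel x -0.0214 y 0.0164
tabS_a [0.484 0.019 0.13 ] rel x -0.0193 y 0.0585
shut far [0.544 0.006 0.101] rel x 0.0421 y 0.0537
shutfarS [0.545 0.009 0.101] rel x 0.0426 y 0.0571
plate far rear [ 0.504 -0.212  0.101] rel x 0.0312 y -0.1684
plate near [ 0.438 -0.208  0.101] rel x -0.0341 y -0.1722
plateS far [ 0.503 -0.208  0.101] rel x 0.0302 y -0.1645
plateS near [ 0.439 -0.203  0.101] rel x -0.0338 y -0.1672
farpad [ 0.543 -0.099  0.148] rel x 0.0550 y -0.0512
nearpad [ 0.448 -0.093  0.148] rel x -0.0396 y -0.0573
farpadS [ 0.535 -0.103  0.148] rel x 0.0479 y -0.0555
nearpadS [ 0.442 -0.094  0.148] rel x -0.0452 y -0.0593
bulk [0.565 0.131 0.096] rel x 0.0462 y 0.1798
bulkS [0.471 0.148 0.096] rel x -0.0494 y 0.1848
bulkS2 [0.567 0.143 0.096] rel x 0.0462 y 0.1922
bottle [0.412 0.096 0.097] rel x -0.1006 y 0.1248
spool [ 0.355 -0.111  0.045] rel x -0.1294 y -0.0872
dish [ 0.603 -0.175  0.018] rel x 0.1247 y -0.1180
```

Bed corners in the top picture are at about (250,171), (441,198), (433,257) and (241,228). From these the dock yaw is about -7.65° and its origin about (0.496, -0.032). The tab's face is at dock x ≈ -20 mm, the push plate's rear at y ≈ -179 mm and the arm tips near z ≈ 148 mm. First I turn the tool square to the dock with the fingers closed.

drive_tool(series="0 0 0 0 0 7 0; 0 0 0 0 0 7 0; 0 0 0 0 0 7 0; 0 0 0 0 0 7 0; 0 0 0 0 0 7 0; 0 0 0 0 0 7 0; 0 0 0 0 0 7 0; 0 0 0 0 0 7 0; 0 0 0 0 0 7 0; 0 0 0 0 0 6.3 0", squeeze=40)

```text
clock: 0.93
eef_pos: [0.2185, 0.5588, 0.4041]
eef_rot: [-0.701, 0.713, -0.0, -0.0]
ft_force: [-0.7, -1.0, 0.3]
width: -0.0001
grasp_force: 0.0
```

```bash
cat > st.py <<'E'
from h import *
from plant import robot
O=np.array([.4964,-.0318,0]);ey=np.array([.1331,.9911,0]);ex=np.array([.9911,-.1331,0])
D=np.array([ex,ey,[0,0,1]])
def st():
    o=robot.get_obs();r=R.from_quat(o["eef_rot"])
    print("t %.2f"%o["clock"],"dock TCP mm",(D@(o["eef_pos"]-O)*1e3).round(1),"F dock",(D@o["ft_force"]).round(1),"w",round(o["width"],4),"to-go tool rotvec deg",np.degrees((r.inv()*R.from_matrix(np.array([-ey,-ex,[0,0,-1]]).T)).as_rotvec()).round(2),"q",o["joint_positions"].round(2))
if __name__=="__main__": st()
E
python3 st.py
```

```text
t 0.93 dock TCP mm [-354.   548.3  404.1] F dock [-0.6 -1.   0.3] w -0.0001 to-go tool rotvec deg [ 0.01 -0.06  6.64] q [ 1.53  0.04  0.08 -0.   -1.62 -1.55]
```

drive_tool(series="0 0 0 0 0 6.64 0; 3.49 -1.96 0 0 0 0 0; 3.49 -1.96 0 0 0 0 0; 3.49 -1.96 0 0 0 0 0; 3.49 -1.96 0 0 0 0 0; 3.49 -1.96 0 0 0 0 0; 3.49 -1.96 0 0 0 0 0; 3.49 -1.96 0 0 0 0 0; 3.49 -1.96 0 0 0 0 0; 3.49 -1.96 0 0 0 0 0")

```text
clock: 1.77
eef_pos: [0.3536, 0.2229, 0.4046]
eef_rot: [-0.661, 0.75, 0.0, 0.0]
ft_force: [1.6, 0.5, 0.3]
width: 0.0
grasp_force: 0.0
```

```bash
python3 st.py
```

```text
t 1.77 dock TCP mm [-175.4  233.4  404.6] F dock [1.5 0.7 0.3] w 0.0 to-go tool rotvec deg [0.   0.02 0.4 ] q [ 1.05 -0.46 -0.34 -0.   -1.69 -1.18]
```

drive_tool(series="3.48 -1.92 0 0 0 0.4 0; 3.48 -1.92 0 0 0 0 0; 3.48 -1.92 0 0 0 0 0; 3.48 -1.92 0 0 0 0 0; 3.48 -1.92 0 0 0 0 0; 3.48 -1.92 0 0 0 0 0; 0 0 3.6 0 0 0 0; 0 0 3.6 0 0 0 0; 0 0 3.6 0 0 0 0; 0 0 1.8 0 0 0 0")

```text
clock: 2.6
eef_pos: [0.4388, 0.0018, 0.2735]
eef_rot: [-0.657, 0.754, 0.002, -0.003]
ft_force: [-1.0, -0.2, -0.4]
width: -0.0001
grasp_force: 0.0
```

```bash
python3 - <<'E'
from st import *
st();f=robot.grab_frame("top");cv2.imwrite("pics/t1.png",f["image"][90:310,180:460,::-1].repeat(2,0).repeat(2,1))
E
```

```text
t 2.60 dock TCP mm [-61.6  25.6 273.5] F dock [-1.  -0.3 -0.4] w -0.0001 to-go tool rotvec deg [ 0.35 -0.09 -0.15] q [ 0.47 -0.39 -0.53 -0.   -1.44 -0.6 ]
```

View pics/t1.png

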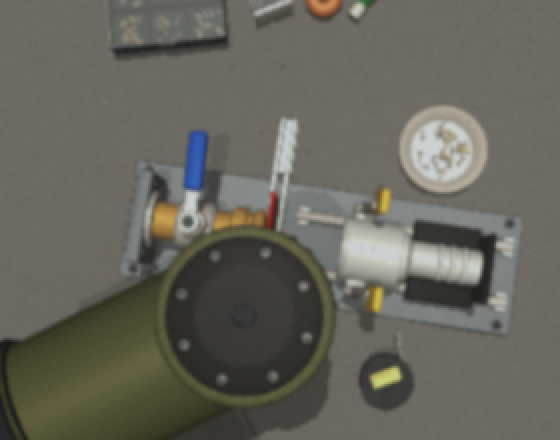

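The red shutter at about (272,210) in the crop still stands before the adapter. The wrist hides the tab and the gripper is on the robot's side of it, so I push along dock +x.

drive_tool(series="0 -1.2 -0.3 0 0 0 0; 0 -1.2 0 0 0 0 0; 0 -1.2 0 0 0 0 0; 0 -1.2 0 0 0 0 0; 0 -1.2 0 0 0 0 0; 0 -1.2 0 0 0 0 0; 0 -1.2 0 0 0 0 0; 0 -1.2 0 0 0 0 0; 0 -0.5 0 0 0 0 0; 0 -0.5 0 0 0 0 0")

```text
clock: 3.48
eef_pos: [0.544, -0.0117, 0.2821]
eef_rot: [-0.658, 0.753, 0.002, -0.003]
ft_force: [-32.6, 9.0, 18.6]
width: 0.0001
grasp_force: 16.9
```

```bash
python3 st.py
```

```text
t 3.48 dock TCP mm [ 44.5  26.3 282.1] F dock [-33.5   4.6  18.6] w 0.0001 to-go tool rotvec deg [ 0.38 -0.1  -0.05] q [ 0.35 -0.09 -0.26 -0.   -1.4  -0.48]
```

drive_tool(series="0 1 0 0 0 0 0; 0 1.5 0 0 0 0 0; 0 1.5 0 0 0 0 0; 0 0 -3.5 0 0 0 0; 0 0 -3.5 0 0 0 0; 4 0 -1 0 0 0 0; 4 0 0 0 0 0 0; 4 0 0 0 0 0 0; 4 0 0 0 0 0 0; 4 0 0 0 0 0 0")

```text
clock: 4.32
eef_pos: [0.4779, -0.2059, 0.3628]
eef_rot: [-0.658, 0.753, -0.001, 0.001]
ft_force: [0.8, -0.9, -0.3]
width: -0.0002
grasp_force: 0.0
```

```bash
python3 - <<'E'
from st import *
st();f=robot.grab_frame("top");a=f["image"][140:300,235:450,::-1]
g=robot.grab_frame("scene");b=g["image"][145:310,235:435,::-1]
np.savez("top1.npz",**f);np.savez("scene1.npz",**g)
cv2.imwrite("pics/c1.png",np.hstack([cv2.resize(a,(400,298)),cv2.resize(b,(400,298))]))
cv2.imwrite("pics/c2.png",np.vstack([cv2.resize(a,None,fx=1.8,fy=1.8),cv2.resize(b,(387,312))]))
E
```

```text
t 4.32 dock TCP mm [   4.8 -175.   362.8] F dock [ 0.9 -0.8 -0.3] w -0.0002 to-go tool rotvec deg [-0.11  0.01  0.01] q [-0.02 -0.18 -0.2   0.   -1.55 -0.11]
```

View pics/c1.png

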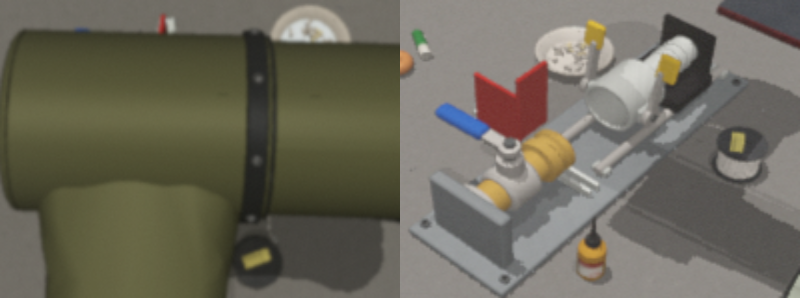

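```bash
python3 - <<'E'
from st import *
g=np.load("scene1.npz");q=lambda u,v,z:print((D@(bp(g,((u-400)/2+235,v/1.806+145),z)-O)*1e3).round(1))
q(547,65,.13);q(516,84,.13);q(476,75,.101);q(663,18,.101);q(713,47,.101)
q(670,58,.148)
E
```

```text
[ 52.1   8.5 130. ]
[ 55.2  52.2 130. ]
[117.3  47.1 101. ]
[  29.9 -166.7  101. ]
[ -43.3 -158.7  101. ]
[-46.  -66.9 148. ]
```

```bash
python3 - <<'E'
from st import *
for n in("scene0","scene1"):
    g=np.load(n+".npz");im=g["image"].astype(int)
    m=(im[:,:,0]>90)&(im[:,:,1]<60)&(im[:,:,2]<60);m[:140]=0;m[310:]=0;m[:,:235]=0;m[:,420:]=0
    v,u=np.nonzero(m)
    for nm,k,z in(("tab corner y=2",np.argmin(v-.6*u),.13),("far plate corner",np.argmin(v+1.5*u),.101)):
        p=np.array([u[k]+.5*(nm[0]=='t'),v[k]-.3]);print(n,nm,p,(D@(bp(g,p,z)-O)*1e3).round(1))
E
```

```text
scene0 tab corner y=2 [408.5 154.7] [ -56.7 -198.   130. ]
scene0 far plate corner [300.  203.7] [ 41.1  47.4 101. ]
scene1 tab corner y=2 [410.5 155.7] [ -61.8 -198.   130. ]
scene1 far plate corner [273.  186.7] [117.   47.5 101. ]
```

The scene crop shows the shutter well clear of the brass mouth, its tab top near (530,75). The 33 N at the end of the push shows it reached its stop. Next is the coupler.

drive_tool(series="2.5 0.5 0 0 0 0 0; 2.5 0 0 0 0 0 0; 0 0 3.5 0 0 0 0; 0 0 3.5 0 0 0 0; 0 0 3.5 0 0 0 0; 0 0 2.3 0 0 0 0; 0 0 0.2 0 0 0 0; -1 0 0 0 0 0 0; -1 0 0 0 0 0 0; -1 0 0 0 0 0 0")

```text
clock: 5.25
eef_pos: [0.4719, -0.2227, 0.2343]
eef_rot: [-0.658, 0.753, -0.002, 0.001]
ft_force: [0.5, -0.1, 0.6]
width: 0.0
grasp_force: 0.0
```

```bash
python3 st.py
```

```text
t 5.25 dock TCP mm [   1.1 -192.4  234.3] F dock [ 0.5 -0.   0.6] w 0.0 to-go tool rotvec deg [-0.22 -0.03 -0.03] q [-0.05 -0.13 -0.39  0.   -1.3  -0.08]
```

drive_tool(series="-0.9 0 0 0 0 0 0; -0.9 0 0 0 0 0 0; -0.9 0 0 0 0 0 0; -0.9 0 0 0 0 0 0; -0.9 0 0 0 0 0 0; -0.9 0 0 0 0 0 0; -0.9 0 0 0 0 0 0; -0.9 0 0 0 0 0 0; -0.9 0 0 0 0 0 0; -0.9 0 0 0 0 0 0")

```text
clock: 6.08
eef_pos: [0.4837, -0.134, 0.2343]
eef_rot: [-0.658, 0.753, -0.002, 0.001]
ft_force: [1.0, -6.5, 0.9]
width: 0.0001
grasp_force: 0.0
```

```bash
python3 st.py
```

```text
t 6.08 dock TCP mm [   1.  -103.   234.3] F dock [ 1.9 -6.3  0.9] w 0.0001 to-go tool rotvec deg [-0.24 -0.11 -0.03] q [ 0.13 -0.18 -0.44  0.   -1.31 -0.27]
```

drive_tool(series="-0.1 0 0 0 0 0 0; -0.1 0 0 0 0 0 0; -0.1 0 0 0 0 0 0; -0.1 0 0 0 0 0 0; -0.1 0 0 0 0 0 0; -0.1 0 0 0 0 0 0; -0.1 0 0 0 0 0 0; -0.1 0 0 0 0 0 0; -0.1 0 0 0 0 0 0; -0.1 0 0 0 0 0 0")

```text
clock: 6.92
eef_pos: [0.4846, -0.1249, 0.2331]
eef_rot: [-0.658, 0.753, -0.001, 0.0]
ft_force: [-0.4, -4.9, 3.6]
width: 0.0002
grasp_force: 0.0
```

```bash
python3 st.py
```

```text
t 6.92 dock TCP mm [  0.7 -93.8 233.1] F dock [ 0.2 -4.9  3.6] w 0.0002 to-go tool rotvec deg [-0.1  -0.06 -0.06] q [ 0.15 -0.18 -0.44  0.   -1.31 -0.29]
```

Not yet at the stop, so I continue in small steps.

drive_tool(series="-0.08 0 0 0 0 0 0; -0.08 0 0 0 0 0 0; -0.08 0 0 0 0 0 0; -0.08 0 0 0 0 0 0; -0.08 0 0 0 0 0 0; -0.08 0 0 0 0 0 0; 0 0 0 0 0 0 0; 0 0 0 0 0 0 0; 0 0 0 0 0 0 0; 0 0 0 0 0 0 0")

```text
clock: 7.75
eef_pos: [0.485, -0.1212, 0.2331]
eef_rot: [-0.658, 0.753, -0.002, -0.001]
ft_force: [0.5, -12.1, 1.6]
width: -0.0002
grasp_force: 0.0
```

```bash
python3 st.py
```

```text
t 7.75 dock TCP mm [  0.6 -90.1 233.1] F dock [  2.1 -11.9   1.6] w -0.0002 to-go tool rotvec deg [-0.08 -0.19 -0.11] q [ 0.16 -0.19 -0.44  0.   -1.31 -0.3 ]
```

drive_tool(series="-0.1 0 0 0 0 0 0; -0.1 0 0 0 0 0 0; 0 0 0 0 0 0 0; 0 0 0 0 0 0 0; 0 0 0 0 0 0 0; 0 0 0 0 0 0 0; 0 0 0 0 0 0 0; 0 0 0 0 0 0 0; 0 0 0 0 0 0 0; 0 0 0 0 0 0 0")

```text
clock: 8.58
eef_pos: [0.4851, -0.1206, 0.2332]
eef_rot: [-0.657, 0.754, -0.003, -0.002]
ft_force: [2.0, -21.3, -0.4]
width: 0.0001
grasp_force: 0.0
```

```bash
python3 st.py
```

```text
t 8.58 dock TCP mm [  0.6 -89.5 233.2] F dock [  4.8 -20.9  -0.4] w 0.0001 to-go tool rotvec deg [-0.07 -0.38 -0.16] q [ 0.16 -0.19 -0.45  0.01 -1.31 -0.3 ]
```

drive_tool(series="1 0 0 0 0 0 0; 2 0 0 0 0 0 0; 0 0 -3.6 0 0 0 7.4; 0 0 -3.6 0 0 0 7.4; 0 0 -3.6 0 0 0 7.4; 0 0 -3.6 0 0 0 7.4; -4 0 0 0 0 0 7.4; -4 0 0 0 0 0 7.4; -4 0 0 0 0 0 7.4; -4 0 0 0 0 0 7.4")

```text
clock: 9.42
eef_pos: [0.5023, 0.0129, 0.3763]
eef_rot: [-0.658, 0.753, 0.0, 0.001]
ft_force: [1.6, -0.2, 0.7]
width: 0.0738
grasp_force: 0.0
```

```bash
python3 st.py
```

```text
t 9.42 dock TCP mm [-1.000e-01  4.510e+01  3.763e+02] F dock [1.6 0.  0.7] w 0.0738 to-go tool rotvec deg [-0.04  0.12 -0.06] q [ 0.43 -0.22 -0.21 -0.   -1.58 -0.56]
```

drive_tool(series="-2.7 0 0 0 0 0 7.4; 0 0 0 0 0 0 7.4; 0 0 2.5 0 0 0 7.4; 0 0 2.5 0 0 0 7.4; 0 0 2.5 0 0 0 7.4; 0 0 1.3 0 0 0 7.4; 0 0 0 0 0 0 7.4; 0 0 0 0 0 0 7.4; 0 0 0 0 0 0 7.4; 0 0 0 0 0 0 7.4")

```text
clock: 10.25
eef_pos: [0.5068, 0.0378, 0.2897]
eef_rot: [-0.658, 0.753, -0.001, 0.001]
ft_force: [0.6, 0.1, -0.0]
width: 0.0742
grasp_force: 0.0
```

```bash
python3 - <<'E'
from st import *
st()
g=robot.grab_frame("scene");w=robot.grab_frame("wrist")["image"][:,:,::-1]
b=cv2.resize(g["image"][120:310,235:435,::-1],None,fx=2,fy=2)
cv2.imwrite("pics/a1.png",np.hstack([b,cv2.resize(w,(400,250))[:380] if 0 else np.vstack([cv2.resize(w,(400,250)),np.zeros((130,400,3),np.uint8)])]))
E
```

```text
t 10.25 dock TCP mm [  1.   70.4 289.7] F dock [ 0.6  0.2 -0. ] w 0.0742 to-go tool rotvec deg [-0.16  0.07 -0.05] q [ 0.47 -0.19 -0.35  0.   -1.42 -0.61]
```

View pics/a1.png

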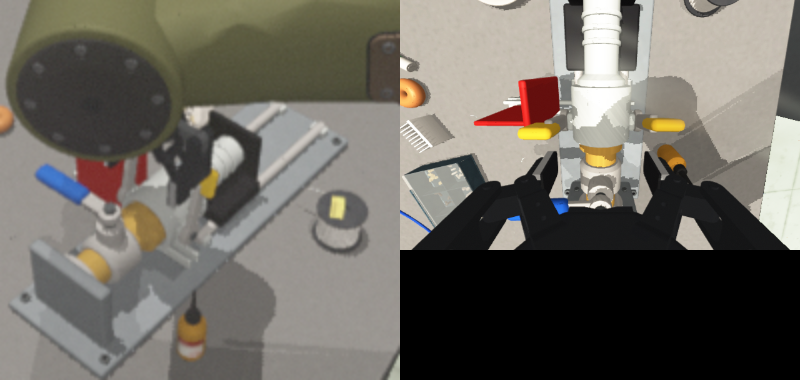

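In the wrist view both fingers stand ahead of the yellow paddles (518–560 and 640–685, row ~128) and line up with them. In the scene view the coupler is home on the brass. I now sweep both arms together along their arc.

drive_tool(series="1 0 -0.4 0 0 0 7.4; 0.94 0 -0.4 0 0 0 7.4; 0.68 0 0.15 0 0 0 7.4; 0.68 0 0.18 0 0 0 7.4; 0.64 0 0.27 0 0 0 7.4; 0.63 0 0.32 0 0 0 7.4; 0.57 0 0.4 0 0 0 7.4; 0.56 0 0.43 0 0 0 7.4; 0 0 0 0 0 0 7.4; 0 0 0 0 0 0 7.4")

```text
clock: 11.18
eef_pos: [0.4984, -0.0193, 0.2773]
eef_rot: [-0.658, 0.753, 0.0, -0.001]
ft_force: [-0.1, -0.5, 0.8]
width: 0.0743
grasp_force: 0.2
```

```bash
python3 - <<'E'
from st import *
st()
w=robot.grab_frame("wrist")["image"][:,:,::-1]
cv2.imwrite("pics/a2.png",w)
E
```

```text
t 11.18 dock TCP mm [  0.3  12.7 277.3] F dock [-0.  -0.6  0.8] w 0.0743 to-go tool rotvec deg [ 0.09 -0.06 -0.1 ] q [ 0.37 -0.21 -0.38  0.   -1.4  -0.5 ]
```

View pics/a2.png

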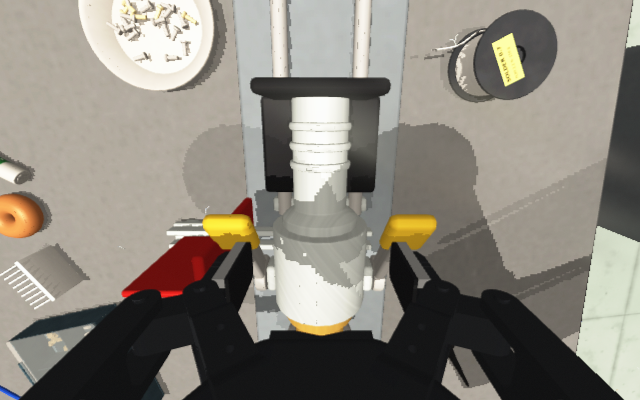

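The wrist view shows both paddles leaning equally ahead of the fingers, near (230,232) and (410,232). I continue along the arc.

drive_tool(series="0.47 0 0.4 0 0 0 7.4; 0.47 0 0.45 0 0 0 7.4; 0.36 0 0.5 0 0 0 7.4; 0.36 0 0.55 0 0 0 7.4; 0.25 0 0.6 0 0 0 7.4; 0.21 0 0.62 0 0 0 7.4; 0 0 0 0 0 0 7.4; 0 0 0 0 0 0 7.4; 0 0 0 0 0 0 7.4; 0 0 0 0 0 0 7.4")

```text
clock: 12.07
eef_pos: [0.4957, -0.0403, 0.2467]
eef_rot: [-0.658, 0.753, -0.0, -0.001]
ft_force: [1.0, -3.5, 1.4]
width: 0.074
grasp_force: 1.1
```

```bash
python3 st.py
```

```text
t 12.07 dock TCP mm [  0.5  -8.5 246.7] F dock [ 1.5 -3.3  1.4] w 0.074 to-go tool rotvec deg [ 0.04 -0.08 -0.09] q [ 0.33 -0.2  -0.43  0.   -1.34 -0.46]
```

drive_tool(series="0.05 0 0.2 0 0 0 7.4; 0.05 0 0.2 0 0 0 7.4; 0.05 0 0.15 0 0 0 7.4; 0 0 0.15 0 0 0 7.4; 0 0 0.1 0 0 0 7.4; 0 0 0.1 0 0 0 7.4; 0 0 0.1 0 0 0 7.4; 0 0 0 0 0 0 7.4; 0 0 0 0 0 0 7.4; 0 0 0 0 0 0 7.4")

```text
clock: 12.9
eef_pos: [0.4959, -0.0413, 0.2408]
eef_rot: [-0.658, 0.753, -0.001, 0.0]
ft_force: [-8.2, -0.2, 21.2]
width: 0.074
grasp_force: 10.9
```

```bash
python3 st.py
```

```text
t 12.90 dock TCP mm [  0.8  -9.5 240.8] F dock [-8.2 -1.3 21.2] w 0.074 to-go tool rotvec deg [-0.15 -0.06  0.01] q [ 0.32 -0.2  -0.44  0.   -1.33 -0.46]
```

drive_tool(series="0 0 -2 0 0 0 7.4; 0 0 -3 0 0 0 7.4; 0 0 -3 0 0 0 7.4; 0 0 -2 0 0 0 7.4; -1 0 0 0 0 0 7.4; -2 0 0 0 0 0 7.4; -2 0 0 0 0 0 7.4; 0 0 0 0 0 0 7.4; 0 0 0 0 0 0 7.4; 0 0 0 0 0 0 7.4")

```text
clock: 13.73
eef_pos: [0.5022, 0.0085, 0.336]
eef_rot: [-0.658, 0.753, 0.001, -0.001]
ft_force: [-0.5, 0.3, 0.8]
width: 0.0743
grasp_force: 0.0
```

```bash
python3 - <<'E'
from st import *
st()
f=robot.grab_frame("wrist");np.savez("w3.npz",**f)
s=robot.grab_frame("scene");np.savez("s3.npz",**s)
w=cv2.resize(f["image"][:320,100:540,::-1],(440,320));b=cv2.resize(s["image"][150:310,255:435,::-1],(360,320))
cv2.imwrite("pics/a3.png",np.hstack([w,b]))
E
```

```text
t 13.73 dock TCP mm [  0.4  40.7 336. ] F dock [-0.5  0.2  0.8] w 0.0743 to-go tool rotvec deg [ 0.1  -0.02 -0.01] q [ 0.42 -0.22 -0.28 -0.   -1.51 -0.55]
```

View pics/a3.png

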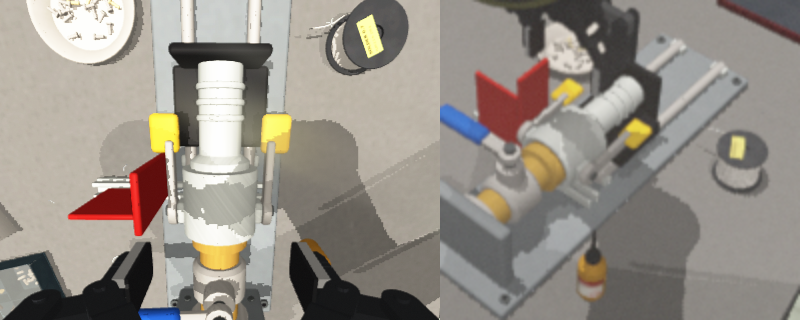

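Both arms lie down evenly: paddles at (165,131) and (276,131) in the wrist crop, and level in the scene view. I press each one singly with closed fingers to be sure they are on their stops, the near arm first.

drive_tool(series="2 1.5 0 0 0 0 0; 2 1.5 0 0 0 0 0; 2.1 1.6 0 0 0 0 0; 0 0 0 0 0 0 0; 0 0 3 0 0 0 0; 0 0 3 0 0 0 0; 0 0 2 0 0 0 0; 0 0 0.5 0 0 0 0; 0 0 0.3 0 0 0 0; 0 0 0 0 0 0 0")

```text
clock: 14.67
eef_pos: [0.4488, -0.0462, 0.2497]
eef_rot: [-0.658, 0.753, -0.0, -0.0]
ft_force: [0.3, -0.2, 0.7]
width: -0.0002
grasp_force: 0.0
```

```bash
python3 st.py
```

```text
t 14.67 dock TCP mm [-45.3 -20.6 249.7] F dock [ 0.3 -0.2  0.7] w -0.0002 to-go tool rotvec deg [-0.03 -0.03 -0.07] q [ 0.35 -0.34 -0.54  0.   -1.37 -0.48]
```

drive_tool(series="0 0 0.08 0 0 0 0; 0 0 0.08 0 0 0 0; 0 0 0.08 0 0 0 0; 0 0 0.08 0 0 0 0; 0 0 0.08 0 0 0 0; 0 0 0.05 0 0 0 0; 0 0 0 0 0 0 0; 0 0 0 0 0 0 0; 0 0 0 0 0 0 0; 0 0 0 0 0 0 0")

```text
clock: 15.5
eef_pos: [0.4493, -0.0462, 0.2482]
eef_rot: [-0.658, 0.753, -0.002, 0.001]
ft_force: [-4.9, -0.2, 12.7]
width: 0.0001
grasp_force: 6.6
```

```bash
python3 st.py
```

```text
t 15.50 dock TCP mm [-44.8 -20.5 248.2] F dock [-4.8 -0.9 12.7] w 0.0001 to-go tool rotvec deg [-0.27 -0.02 -0.03] q [ 0.35 -0.34 -0.54  0.   -1.37 -0.48]
```

drive_tool(series="0 0 -2 0 0 0 0; 0 0 -3 0 0 0 0; 0.2 -3 0 0 0 0 0; 0 -3 0 0 0 0 0; 0 -3 0 0 0 0 0; 0 0 0 0 0 0 0; 0 0 2.5 0 0 0 0; 0 0 2.2 0 0 0 0; 0 0 0 0 0 0 0; 0 0 0 0 0 0 0")

```text
clock: 16.33
eef_pos: [0.538, -0.0599, 0.2488]
eef_rot: [-0.658, 0.753, -0.001, 0.001]
ft_force: [-0.1, -0.4, -0.8]
width: -0.0
grasp_force: 0.3
```

```bash
python3 st.py
```

```text
t 16.33 dock TCP mm [ 44.9 -22.3 248.8] F dock [-0.1 -0.4 -0.8] w -0.0 to-go tool rotvec deg [-0.13  0.01 -0.03] q [ 0.26 -0.08 -0.32  0.   -1.33 -0.4 ]
```

drive_tool(series="0 0 0.08 0 0 0 0; 0 0 0.08 0 0 0 0; 0 0 0.08 0 0 0 0; 0 0 0.08 0 0 0 0; 0 0 0.05 0 0 0 0; 0 0 0 0 0 0 0; 0 0 0 0 0 0 0; 0 0 0 0 0 0 0; 0 0 0 0 0 0 0; 0 0 0 0 0 0 0")

```text
clock: 17.17
eef_pos: [0.538, -0.0599, 0.2479]
eef_rot: [-0.658, 0.753, -0.002, 0.001]
ft_force: [-6.0, 2.3, 15.5]
width: 0.0001
grasp_force: 8.0
```

```bash
python3 st.py
```

```text
t 17.17 dock TCP mm [ 45.  -22.3 247.9] F dock [-6.3  1.5 15.5] w 0.0001 to-go tool rotvec deg [-0.25 -0.01 -0.  ] q [ 0.26 -0.08 -0.32  0.   -1.33 -0.4 ]
```

Both arms are on their stops (TCP z 248 mm at 13–15 N each). Now the valve.

drive_tool(series="0 0 -2 0 0 0 0; 0 0 -3 0 0 0 0; 0 0 -3.2 0 0 0 0; -3.6 -0.7 0 0 0 0 0; -3.6 -0.7 0 0 0 0 0; -3.6 -0.7 0 0 0 0 0; 0 0 0 0 0 0 0; 0 0 2.5 0 0 0 0; 0 0 2.4 0 0 0 0; 0 0 0 0 0 0 0")

```text
clock: 18.0
eef_pos: [0.5714, 0.0445, 0.2711]
eef_rot: [-0.658, 0.753, 0.003, -0.003]
ft_force: [-1.5, -0.1, -0.4]
width: 0.0004
grasp_force: 0.0
```

```bash
python3 st.py
```

```text
t 18.00 dock TCP mm [ 64.1  85.6 271.1] F dock [-1.5 -0.3 -0.4] w 0.0004 to-go tool rotvec deg [ 0.48 -0.11 -0.04] q [ 0.43 -0.   -0.2  -0.   -1.38 -0.56]
```

drive_tool(series="-0.74 -0.06 0 0 0 0 0; -0.74 -0.06 0 0 0 0 0; -0.74 -0.06 0 0 0 0 0; -0.74 -0.06 0 0 0 0 0; -0.89 0 0 0 0 0 0; -0.89 0 0 0 0 0 0; -0.92 0.3 0 0 0 0 0; -0.92 0.3 0 0 0 0 0; -0.84 0.63 0 0 0 0 0; -0.84 0.63 0 0 0 0 0")

```text
clock: 18.83
eef_pos: [0.5675, 0.1293, 0.2769]
eef_rot: [-0.658, 0.753, -0.0, 0.0]
ft_force: [1.0, -4.5, -0.6]
width: 0.0002
grasp_force: 1.8
```

```bash
python3 st.py
```

```text
t 18.83 dock TCP mm [ 49.1 169.1 276.9] F dock [ 1.6 -4.3 -0.6] w 0.0002 to-go tool rotvec deg [-0.04  0.01 -0.05] q [ 0.57  0.02 -0.17  0.   -1.38 -0.7 ]
```

drive_tool(series="-0.35 0.5 0 0 0 0 0; -0.3 0.58 0 0 0 0 0; -0.3 0.58 0 0 0 0 0; -0.15 0.25 0 0 0 0 0; -0.1 0.2 0 0 0 0 0; -0.1 0.15 0 0 0 0 0; 0 0 0 0 0 0 0; 0 0 0 0 0 0 0; 0 0 0 0 0 0 0; 0 0 0 0 0 0 0")

```text
clock: 19.67
eef_pos: [0.5471, 0.1443, 0.2766]
eef_rot: [-0.658, 0.753, 0.0, -0.0]
ft_force: [0.0, 0.4, -0.9]
width: -0.0001
grasp_force: 0.2
```

```bash
python3 st.py
```

```text
t 19.67 dock TCP mm [ 26.8 181.3 276.6] F dock [-0.   0.4 -0.9] w -0.0001 to-go tool rotvec deg [ 0.03  0.02 -0.05] q [ 0.61 -0.03 -0.22 -0.   -1.38 -0.75]
```

drive_tool(series="0 0.08 0 0 0 0 0; 0 0.08 0 0 0 0 0; 0 0.08 0 0 0 0 0; 0 0.08 0 0 0 0 0; 0 0.08 0 0 0 0 0; 0 0.08 0 0 0 0 0; 0 0.08 0 0 0 0 0; 0 0 0 0 0 0 0; 0 0 0 0 0 0 0; 0 0 0 0 0 0 0")

```text
clock: 20.5
eef_pos: [0.5438, 0.1448, 0.2769]
eef_rot: [-0.658, 0.753, -0.002, 0.003]
ft_force: [21.5, -0.9, -10.8]
width: -0.0003
grasp_force: 10.9
```

```bash
python3 st.py
```

```text
t 20.50 dock TCP mm [ 23.5 181.3 276.9] F dock [ 21.4   2.  -10.8] w -0.0003 to-go tool rotvec deg [-0.45  0.13 -0.1 ] q [ 0.62 -0.04 -0.23  0.   -1.37 -0.75]
```

The valve is on its stop. I back off and lift clear.

drive_tool(series="0 -1 0 0 0 0 0; 0 -1.5 0 0 0 0 0; 0 -1 0 0 0 0 0; 0 0 -3 0 0 0 0; 0 0 -3.5 0 0 0 0; 0 0 -3.5 0 0 0 0; -4 0 0 0 0 0 0; -4 0 0 0 0 0 0; -4 0 0 0 0 0 0; -4 0 0 0 0 0 0")

```text
clock: 21.33
eef_pos: [0.5975, 0.3003, 0.3768]
eef_rot: [-0.658, 0.753, 0.0, -0.0]
ft_force: [0.4, -0.3, 0.4]
width: -0.0002
grasp_force: 0.0
```

drive_tool(series="-4 0 0 0 0 0 0; -4 1 0 0 0 0 0; -4 1 0 0 0 0 0; -4 1 0 0 0 0 0; 0 0 0 0 0 0 0; 0 0 0 0 0 0 0; 0 0 0 0 0 0 0; 0 0 0 0 0 0 0; 0 0 0 0 0 0 0; 0 0 0 0 0 0 0")

```text
clock: 22.17
eef_pos: [0.5898, 0.4601, 0.3778]
eef_rot: [-0.658, 0.753, 0.0, 0.0]
ft_force: [-0.4, -0.4, 0.4]
width: 0.0001
grasp_force: 0.0
```

```bash
python3 - <<'E'
from st import *
st()
f=robot.grab_frame("top");s=robot.grab_frame("scene")
a=cv2.resize(f["image"][140:300,235:450,::-1],(430,320));b=cv2.resize(s["image"][150:310,255:435,::-1],(360,320))
cv2.imwrite("pics/e1.png",np.hstack([a,b]))
E
```

```text
t 22.17 dock TCP mm [ 27.1 500.  377.8] F dock [-0.4 -0.4  0.4] w 0.0001 to-go tool rotvec deg [-0.03  0.05 -0.13] q [ 0.93  0.44  0.51  0.   -1.64 -1.06]
```

View pics/e1.png

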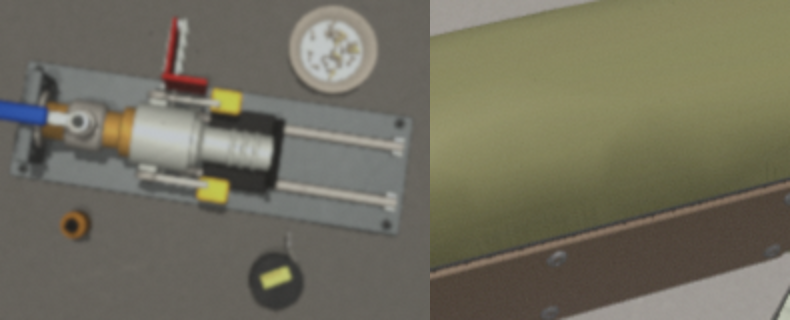

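The top view shows the shutter aside (185,75), the coupler home, and both arms down at (226,101) and (212,190). The lever is in line with the pipe at (20,112), and the bottle, spool and dish have not moved.

```bash
python3 -c "
from plant import robot
print(robot.sign_off())"
```

```text
the job is handed in; nothing more can be done
None
```

The job is handed in at about 22 s: shutter, coupler, both cam arms and valve were each pushed to their end stops in that order, and the flux bottle, wire spool and screw dish were not moved.

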